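# Draw the slide tray out of its rack to the line and hold it

### The arm

A 6-joint arm with a two-finger parallel gripper is mounted at the origin on the work surface. World frame = base frame: x ahead of the robot, y to its left, z up, the work surface at z = 0. Lengths are in mm, angles in rad, forces in N, time in s.
With the tool pointing down it reaches from about 350 to 775 mm from the base axis. Payload 5.5 kg.
Tool frame: the origin (TCP) lies at the very end of the fingers, on their centre line; the grasp point (between the pads) lies 19 mm behind it (arm.hold_point_z is the distance from the TCP to the grasp point, in mm); z points along the fingers, y is the direction in which the jaws open and shut (so a half turn about z gives the same grasp; the last joint's range is limited). The gripper opens to 85 mm and grips with 20 to 120 N. Pads are 22 mm wide; open, the fingers measure 114 mm over their backs; the gripper's body (76 mm by 85 mm) begins 54 mm behind the grasp point. The pads swing forward as they close: fully open they stand 13 mm farther back than shut.
Start: joints at [1.193, 0.313, 0.046, 1.304, 0, 1.431], TCP at [135.473, 558.857, 208.123] pointing down, gripper open.
Joint ranges: [-2.76, 2.76], [-0.86, 1.69], [-1.03, 1.26], [-2.2, 2.34], [-1.47, 1.5], [-3.14, 3.14]. Speed limits (rad/s): [2.57, 2.57, 3.14, 3.14, 3.14, 3.14].

### API

Orientations are given as a rotation vector (axis times angle).
In Python, from cell import arm, cams, close_job gives the robot as it stands.
- The arm moves only by the tool arm_command, never from a script. Its argument "commands" is a list of rows, each an object with "fingers": the finger opening in cm, from 0 to 8.54; "delta_pos": the shift along the tool's x, y, z in cm, a list of three; "rotation": the turn, a rotation vector about the tool's x, y, z in rad, a list of three. In form: [{"fingers": fingers, "delta_pos": [tx, ty, tz], "rotation": [ax, ay, az]}, ...]. A call has exactly 10 rows; each row shifts and turns the commanded pose from where the row before left it, along the tool's axes as they then stand; what a row does not reach is not made up. A row lasts 1/12 s, in which the tool goes at most 41.7 mm and 7.16 degrees, less where a joint would pass 70% of its speed; a pose out of reach is approached as far as the arm can. A call is refused whole if a number of a shift passes 4.17 or a number of a turn 0.125, either way. A call with a gripper value outside its range is refused whole. The fingers move at their own pace and stop on an object; "force" is the grip in N (left out, the last holds). Time passes only in rows, so rows that do not move let the fingers close, or fill a call up. It gives the time, the measured TCP pose, the force and the opening at its end, in the units of the state.
- arm.get_obs(): the state, without advancing time (a new reading comes with each control period).
- cams.snapshot(name): name is "scene" or "top"; returns (picture, depth): 400x640x3 uint8, red, green, blue; 400x640 float32, mm along the optical axis (not along the pixel's ray), 0 where there is no reading.
- cams.camera_model(name): a dict with "K" (3x3 intrinsics, pixels), "world_from_camera" (4x4, takes a point from camera to world coordinates). Camera axes: x right, y down, z forward; pixel columns grow to the right and rows downward; lengths in mm; the calibration is good to about 2 mm. A picture is of the moment at which its call begins. camera_model takes no time and is no camera call.
- close_job(): hands the job in, once; it reports no verdict.
Trained networks look in the newest picture that a camera, given by its name, has taken for a name from the list of things; names that differ only in an ending like _2 or _b are one class to them, and where a whole thing is asked for, a point or a joint stands for the part that bears it (a point fixed in the world has none). Each returns a list of dicts, best first, with "confidence" (0 to 1); they miss things now and then, are a little off and sometimes report something else, mostly with a low value. They report only what shows in the picture. A call takes as long as a camera call.
- cams.search_frame(camera, label): "centre" ([column, row] in pixels, amid what is visible of it).
- cams.cut_out(camera, label): "mask" (400x640 bool, what is visible of it) and "centre" ([column, row] in pixels, amid what is visible of it).
The state is a dict: "time_s": time; "joint_pos": joint angles; "joint_vel": joint speeds; "tau": joint torques, N m; "ee_pos": TCP position; "tcp_rot": TCP orientation; "wrist_force": force on the tool from outside, world axes, zero at the start; "moment": the same for the moment, N m; "grip_width": finger opening in mm.
Only numpy, scipy, OpenCV 4.12 (cv2) and the standard library are available. Lean on these libraries where they do the work, as an engineer would, in place of code of your own. Each camera call takes 0.05 s, during which the arm holds its last target. There are 200 camera calls.

### The job

Of the two trays in the slide rack, take the one that carries the glass slides by its bar handle, pull it out of its spring catch and slide it straight outward until the black line across the tray lies at the front edge of the rack's deck, so that all the slides are clear of the cover; do not draw it further out. By then most of the tray overhangs and it would tip, so finish while still holding it there, level and still, its tail still on the deck. Never let it tip on the way, and leave the empty tray and everything else on the bench where it is.

Things in the scene. Friction and masses are not known exactly. Their poses are not given: they have to be found in the camera images.
- rack: Grey steel slide rack, fixed; 220 mm deep (its x), 262 wide (its y), 117 high. Origin: centre of its underside; its front, where the trays come out, faces its own -x. A flat deck 80 mm above the bench carries two trays in bays 116 mm wide, centres at y = +65 and -65 mm. Clear plastic cover over the bays, top at 117 mm, its front 10 mm behind the deck's front edge.
- deck_edge (a point): Middle of the top front edge of the rack's deck: x = -110, y = 0, z = 80 mm in the rack's frame, same axes (-x is outward). In each bay wall, 170 mm behind this edge, sits a spring-loaded steel ball: a pair holds each tray home.
- slide_tray: Loose steel-sheet tray, 0.3 to 0.55 kg, with five glass slides (26 x 76 mm) set in it, in either bay. 205 mm long (its x), 112 wide (its y), rim 12 high. Origin: centre of its underside; -x is its front, pointing out of the rack. It starts home, caught by the ball pair: a pull of roughly 8 to 16 N frees it, within 5 mm; beyond 35 mm of travel only the friction of its weight on the deck remains.
- tray_line (a point): Middle of the black line, 3 mm wide, that runs across the slide tray's floor and rims 150 mm behind its front: x = +47.5, y = 0, z = 3 mm in the tray's frame. With the tray home it is 147 mm inside the deck edge; it is to come to the deck edge.
- tray_bar (a point): Middle of the slide tray's handle, a round steel bar 10 mm thick and 80 mm long along the tray's y, with a 35 mm gap between it and the tray's front rim: x = -142.5, y = 0, z = 20 mm in the tray's frame (100 mm above the bench while the tray lies on the deck). It can be pinched from above, one finger in front, one in the gap.
- empty_tray: An identical tray without slides in the other bay, about 0.36 kg; same origin and axes. To be left in.
- petri_dish: Closed clear dish 92 mm across, 16 mm high, lying on the bench. Origin: centre of its underside. To be left alone.
- mailer: White plastic slide mailer 84 x 34 x 9 mm on the bench. Origin: centre of its underside. To be left alone.
- pen: White pen with a cap, 100 mm long, 10 mm thick, on the bench. Origin: under its middle. To be left alone.
- tweezers: Steel tweezers 120 mm long, 8 mm high, on the bench. Origin: under the middle. To be left alone.
- oil_bottle: Amber dropper bottle 28 mm across, 58 mm high, upright on the bench beyond the rack. Origin: centre of its underside. To be left alone.
- sample_pot: Clear pot with a white screw cap, 46 mm across, 56 mm high, upright on the bench. Origin: centre of its underside. To be left alone.

How it is judged (in metres and radians):
On the way:
1. the slide tray is pulled out of its spring catch (x of tray_line in the frame of deck_edge below 0.135 m and contact force between the fingers and slide_tray above 0.5 N), for 0.1 s.
At the end, for the whole second after the job is handed in: The line across the slide tray is within 5 mm of the deck's front edge (in or out) and within 6 mm of its height when the tray lies flat on the deck; the tray is level within 0.06 rad, still, and held by the gripper's fingers (more than 1 N); the empty tray is within 10 mm of its start (x of tray_line in the frame of deck_edge between -0.005 and 0.005 m and z of tray_line in the frame of deck_edge between -0.003 and 0.009 m and angle between slide_tray's own z axis and vertical below 0.06 rad and linear speed of slide_tray below 0.01 m/s and contact force between the fingers and slide_tray above 1 N and distance of empty_tray from where it was at the start of the episode below 0.01 m); the arm keeps its last pose, push and grip.
It fails at once if the slide tray is tipped by more than 0.15 rad (angle between slide_tray's own z axis and vertical above 0.15 rad).
It fails at once if the slide tray is drawn out more than 20 mm past its line (x of tray_line in the frame of deck_edge below -0.02 m).
It fails at once if the empty tray is moved by more than 10 mm (distance of empty_tray from where it was at the start of the episode above 0.01 m).
It fails at once if something else on the bench is moved by more than 20 mm (distance of any of petri_dish, mailer, pen, tweezers, oil_bottle, sample_pot from where it was at the start of the episode above 0.02 m).
It also fails if it takes over 32 s, if anything falls off the work surface, if the arm or the gripper's body presses on something with over 40 N, if the wrist force passes 120 N, or if a joint passes its speed limit or range.

## Working session

There is one attempt and no reset: what is moved stays moved. The work goes in short steps, Python scripts to look and compute and a tool call to move; the robot and the scene stay as the last step left them, time stands still between calls to the robot, and variables do not carry over. Pictures are saved under pics/ and viewed, about 8 in all and at most 12, crops included, and the job is handed in when it is done.

Besides the shell and the picture viewer there is one more tool, called after "Call:" as name(argument=value, ...), one argument or row to a line, values as JSON. arm_command: Moves the arm, as the interface text tells. Its arguments: {"type":"object","properties":{"commands":{"type":"array"},"force":{"type":"number"}},"required":["commands"]}

```bash
mkdir -p pics; ls; cat > h.py <<'E'
import numpy as np,cv2
from cell import arm,cams,close_job
def world(name,px,depth=None,z=None):
    m=cams.camera_model(name);K=np.array(m["K"]);T=np.array(m["world_from_camera"])
    px=np.atleast_2d(px).astype(float)
    r=np.c_[px,np.ones(len(px))]@np.linalg.inv(K).T
    if z is None: p=r*np.atleast_1d(depth)[:,None]
    else:
        d=r@T[:3,:3].T; p=r*((z-T[2,3])/d[:,2])[:,None]
    return p@T[:3,:3].T+T[:3,3]
E
python3 - <<'E'
from h import *
o=arm.get_obs();print({k:np.round(v,3) for k,v in o.items()}, arm.hold_point_z)
for n in("scene","top"):
    p,d=cams.snapshot(n);np.save(n+"_d.npy",d);cv2.imwrite(f"pics/{n}0.png",p[:,:,::-1])
    m=cams.camera_model(n);print(n,np.round(m["K"],1).tolist(),np.round(m["world_from_camera"],3).tolist())
    for l in("rack","slide_tray","empty_tray","tray_bar","tray_line","deck_edge"):
        for r in cams.cut_out(n,l)[:3]:
            c=r["centre"];mk=r["mask"]&(d>0);w=world(n,np.argwhere(mk)[:,::-1],d[mk]) if mk.any() else np.zeros((1,3))
            print(l,round(r["confidence"],2),np.round(c),mk.sum(),np.round(np.median(w,0)),np.round(np.percentile(w,2,axis=0)),np.round(np.percentile(w,98,axis=0)))
E
```

```text
pics
{'time_s': np.float64(0.0), 'joint_pos': array([1.193, 0.314, 0.045, 1.304, 0.   , 1.431]), 'joint_vel': array([ 0.   ,  0.001,  0.001,  0.001, -0.001,  0.001]), 'tau': array([-1.0000e-03, -4.8063e+01,  2.9853e+01,  1.9000e-02, -0.0000e+00,
        0.0000e+00]), 'ee_pos': array([135.232, 558.302, 207.203]), 'tcp_rot': array([-3.730e-01, -3.119e+00,  3.000e-03]), 'wrist_force': array([0.024, 0.53 , 0.14 ]), 'moment': array([-0.015,  0.011,  0.012]), 'grip_width': np.float64(85.586)} 18.700000000000003
scene [[382.2, 0.0, 315.6], [0.0, 382.2, 199.4], [0.0, 0.0, 1.0]] [[0.304, 0.739, -0.602, 1103.65], [0.953, -0.245, 0.181, -78.35], [-0.014, -0.628, -0.778, 782.656], [0.0, 0.0, 0.0, 1.0]]
rack 0.87 [174. 254.] 13584 [ 639. -241.  116.] [ 463. -340.   15.] [ 718. -136.  118.]
slide_tray 0.65 [239. 254.] 636 [ 661. -122.   91.] [ 602. -137.   80.] [708. -78. 105.]
empty_tray 0.59 [229. 209.] 533 [ 526. -119.   91.] [ 470. -134.   79.] [579. -75. 105.]
tray_bar 0.75 [231. 254.] 709 [ 656. -122.   92.] [ 600. -137.   80.] [708. -78. 105.]
tray_line 0.58 [229. 255.] 709 [ 655. -121.   9
[... 316 characters left out ...]
1.0, 0.03, 0.005, 63.456], [-0.011, -0.187, -0.982, 947.325], [0.0, 0.0, 0.0, 1.0]]
rack 0.67 [474. 202.] 13740 [ 578. -234.  116.] [ 456. -339.   11.] [ 711. -129.  119.]
slide_tray 0.92 [411. 169.] 898 [ 656. -124.   91.] [ 598. -141.   -1.] [730. -78. 107.]
empty_tray 0.88 [416. 229.] 775 [ 526. -120.   92.] [ 474. -136.   80.] [574. -75. 106.]
empty_tray 0.64 [219. 277.] 233 [433. 312.   4.] [404. 292.  -4.] [503. 332.   9.]
tray_bar 0.69 [418. 170.] 769 [ 650. -124.   90.] [ 601. -141.   80.] [706. -78. 106.]
tray_line 0.62 [411. 173.] 870 [ 652. -124.   91.] [ 600. -141.   -0.] [708. -78. 106.]
deck_edge 0.83 [472. 196.] 13770 [ 579. -234.  116.] [ 457. -339.   11.] [ 712. -129.  119.]
```

```bash
ls pics
```

```text
scene0.png
top0.png
```

View pics/scene0.png

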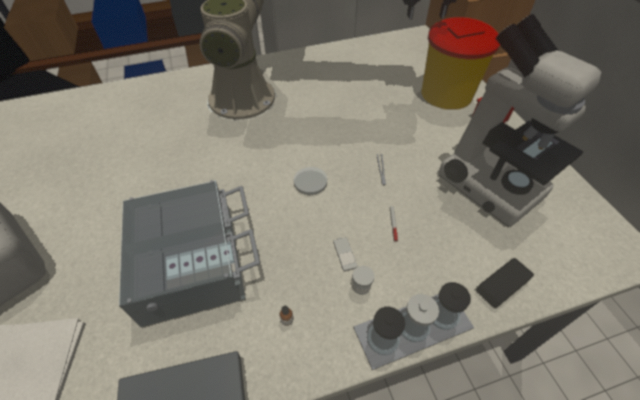

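View pics/top0.png

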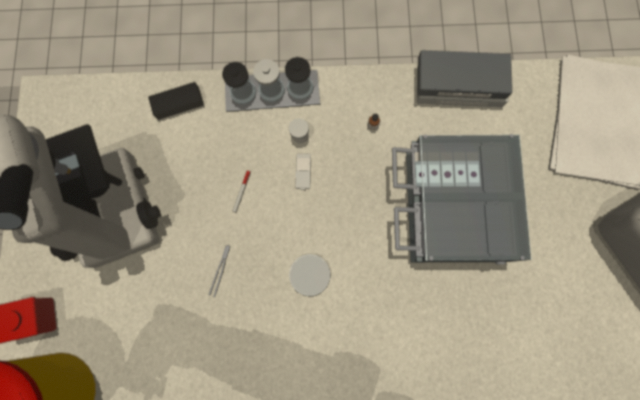

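The slides show in the far bay (larger world x), at about (197,262) in scene and (447,174) in top. The bars stick out at about (400,167) and (400,228) in top, and the trays come out along world +y. Next I fit the rack yaw and the bar.

```bash
python3 - <<'E'
from h import *
from scipy.spatial.transform import Rotation as R
jj,ii=np.meshgrid(np.arange(640),np.arange(400));P=np.c_[jj.ravel(),ii.ravel()]
for n in("top","scene"):
    d=np.load(n+"_d.npy").ravel();W=world(n,P,d);W=W[d>0]
    inb=(W[:,0]>440)&(W[:,0]<740)&(W[:,1]>-360)&(W[:,1]<-50)
    W=W[inb]
    c=W[(W[:,2]>108)&(W[:,2]<126)]
    (cx,cy),s,a=cv2.minAreaRect(c[:,:2].astype(np.float32));print(n,"cover",cx,cy,s,a)
    dk=W[(W[:,2]>70)&(W[:,2]<126)&(W[:,1]<-100)]
    b=W[(W[:,2]>92)&(W[:,2]<112)&(W[:,1]>-93)]
    for lo,hi,t in((450,588,"empty"),(592,740,"slide")):
        q=b[(b[:,0]>lo)&(b[:,0]<hi)]
        k=np.polyfit(q[:,0],q[:,1],1)
        print(t,len(q),q.mean(0).round(1),np.percentile(q,[2,98],axis=0).round(0).tolist(),"slope",k[0])
    # front edge per x bin of points z>70
    f=W[(W[:,2]>74)&(W[:,2]<86)]
o=arm.get_obs();print(R.from_rotvec(o["tcp_rot"]).as_matrix().round(3))
p,_=None,None
im=cv2.imread("pics/top0.png")[110:280,370:550];cv2.imwrite("pics/c1.png",cv2.resize(im,None,fx=4,fy=3.5,interpolation=cv2.INTER_CUBIC))
for l in("petri_dish","mailer","pen","tweezers","oil_bottle","sample_pot"):
    r=cams.search_frame("top",l)
    if r: print(l,round(r[0]["confidence"],2),world("top",r[0]["centre"],z=15)[0].round())
E
```

```text
top cover 587.1981811523438 -212.67417907714844 (264.3692626953125, 262.3561096191406) 88.32047271728516
empty 253 [522.9 -80.  103. ] [[481.0, -92.0, 98.0], [567.0, -74.0, 107.0]] slope -0.01132699538867108
slide 223 [653.2 -82.8 102.9] [[611.0, -92.0, 99.0], [697.0, -77.0, 107.0]] slope -0.01902475735846577
scene cover 584.735107421875 -238.05323791503906 (211.19598388671875, 265.681884765625) 88.33964538574219
empty 169 [527.8 -80.5 101.9] [[485.0, -92.0, 96.0], [569.0, -73.0, 105.0]] slope -0.01275563274849992
slide 208 [657.2 -82.9 102.4] [[613.0, -92.0, 98.0], [699.0, -77.0, 106.0]] slope -0.017916969213203453
[[-0.972  0.236  0.   ]
 [ 0.236  0.972  0.   ]
 [-0.     0.    -1.   ]]
petri_dish 0.7 [425. 111.  15.]
mailer 0.64 [673. 112.  15.]
pen 0.64 [638. 254.  15.]
tweezers 0.52 [465. 304.  15.]
oil_bottle 0.62 [ 672. -139.   15.]
sample_pot 0.57 [783. 121.  15.]
```

View pics/c1.png

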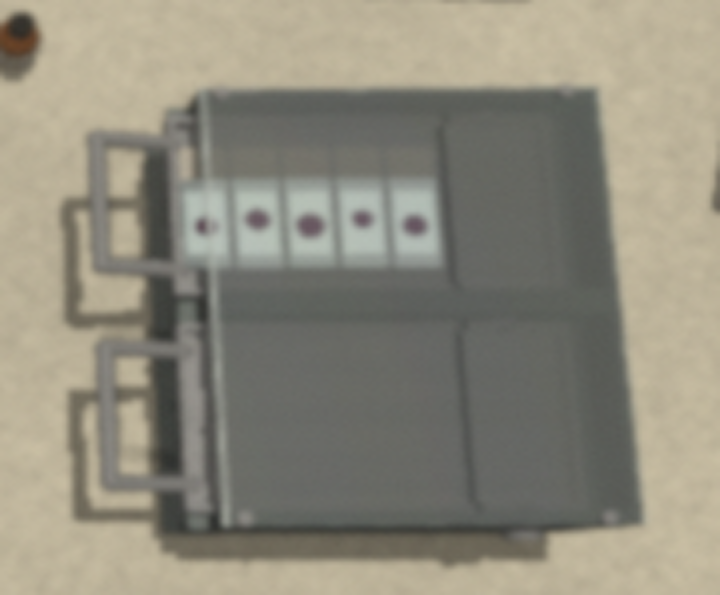

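The bar sits at about (655, -80.5, 101) and the outward direction is about (0.025, 1). Bar, cover and rack size all agree. I'm moving to hover over it with a 30 mm opening so that one finger fits the 35 mm gap.

Call:
arm_command(
  commands=[
    {"fingers":3,"delta_pos":[0,0,0],"rotation":[0,0,-0.1065]},
    {"fingers":3,"delta_pos":[0,0,0],"rotation":[0,0,-0.1065]},
    {"fingers":3,"delta_pos":[-1.912,-2.236,0],"rotation":[0,0,0]},
    {"fingers":3,"delta_pos":[-1.912,-2.236,0],"rotation":[0,0,0]},
    {"fingers":3,"delta_pos":[-1.912,-2.236,0],"rotation":[0,0,0]},
    {"fingers":3,"delta_pos":[-1.912,-2.236,0],"rotation":[0,0,0]},
    {"fingers":3,"delta_pos":[-1.912,-2.236,0],"rotation":[0,0,0]},
    {"fingers":3,"delta_pos":[-1.912,-2.236,0],"rotation":[0,0,0]},
    {"fingers":3,"delta_pos":[-1.912,-2.236,0],"rotation":[0,0,0]},
    {"fingers":3,"delta_pos":[-1.912,-2.236,0],"rotation":[0,0,0]},
  ],
  force=60,
)

```text
time_s: 1.83
ee_pos: [284.6, 375.1, 208.3]
tcp_rot: [0.039, 3.141, 0.001]
wrist_force: [1.6, 0.0, -0.9]
grip_width: 29.9
```

Call:
arm_command(
  commands=[
    {"fingers":3,"delta_pos":[-1.912,-2.236,0],"rotation":[0,0,0]},
    {"fingers":3,"delta_pos":[-1.912,-2.236,0],"rotation":[0,0,0]},
    {"fingers":3,"delta_pos":[-1.912,-2.236,0],"rotation":[0,0,0]},
    {"fingers":3,"delta_pos":[-1.912,-2.236,0],"rotation":[0,0,0]},
    {"fingers":3,"delta_pos":[-1.912,-2.236,0],"rotation":[0,0,0]},
    {"fingers":3,"delta_pos":[-1.912,-2.236,0],"rotation":[0,0,0]},
    {"fingers":3,"delta_pos":[-1.912,-2.236,0],"rotation":[0,0,0]},
    {"fingers":3,"delta_pos":[-1.912,-2.236,0],"rotation":[0,0,0]},
    {"fingers":3,"delta_pos":[-1.912,-2.236,0],"rotation":[0,0,0]},
    {"fingers":3,"delta_pos":[-1.912,-2.236,0],"rotation":[0,0,0]},
  ],
)

```text
time_s: 2.67
ee_pos: [470.3, 146.7, 208.3]
tcp_rot: [0.039, 3.141, 0.0]
wrist_force: [0.4, -0.2, 1.0]
grip_width: 30.2
```

Call:
arm_command(
  commands=[
    {"fingers":3,"delta_pos":[-1.912,-2.236,0],"rotation":[0,0,0]},
    {"fingers":3,"delta_pos":[-1.912,-2.236,0],"rotation":[0,0,0]},
    {"fingers":3,"delta_pos":[-1.912,-2.236,0],"rotation":[0,0,0]},
    {"fingers":3,"delta_pos":[-1.912,-2.236,0],"rotation":[0,0,0]},
    {"fingers":3,"delta_pos":[-1.912,-2.236,0],"rotation":[0,0,0]},
    {"fingers":3,"delta_pos":[-1.912,-2.236,0],"rotation":[0,0,0]},
    {"fingers":3,"delta_pos":[-1.912,-2.236,0],"rotation":[0,0,0]},
    {"fingers":3,"delta_pos":[-1.912,-2.236,0],"rotation":[0,0,0]},
    {"fingers":3,"delta_pos":[-1.912,-2.236,0],"rotation":[0,0,0]},
    {"fingers":3,"delta_pos":[-1.912,-2.236,0],"rotation":[0,0,0]},
  ],
)

```text
time_s: 3.5
ee_pos: [655.9, -81.6, 208.0]
tcp_rot: [0.039, 3.141, 0.0]
wrist_force: [0.8, 0.3, 0.1]
grip_width: 30.0
```

Call:
arm_command(
  commands=[
    {"fingers":3,"delta_pos":[0,0,1.8],"rotation":[0,0,0]},
    {"fingers":3,"delta_pos":[0,0,1.8],"rotation":[0,0,0]},
    {"fingers":3,"delta_pos":[0,0,1.8],"rotation":[0,0,0]},
    {"fingers":3,"delta_pos":[0,0,1.8],"rotation":[0,0,0]},
    {"fingers":3,"delta_pos":[0,0,1.2],"rotation":[0,0,0]},
    {"fingers":3,"delta_pos":[0,0,1.2],"rotation":[0,0,0]},
    {"fingers":3,"delta_pos":[0,0,1.2],"rotation":[0,0,0]},
    {"fingers":3,"delta_pos":[0,0,1.2],"rotation":[0,0,0]},
    {"fingers":3,"delta_pos":[0,0,0.6],"rotation":[0,0,0]},
    {"fingers":3,"delta_pos":[0,0,0],"rotation":[0,0,0]},
  ],
)

```text
time_s: 4.33
ee_pos: [653.9, -80.0, 80.2]
tcp_rot: [-0.039, -3.138, -0.001]
wrist_force: [-0.3, -0.1, 0.0]
grip_width: 30.2
```

```bash
python3 - <<'E'
from h import *
o=arm.get_obs();print(o["ee_pos"].round(1),o["wrist_force"].round(1))
p,d=cams.snapshot("scene");cv2.imwrite("pics/s1.png",cv2.resize(p[150:330,110:310,::-1],None,fx=4,fy=3.3,interpolation=cv2.INTER_CUBIC)[:594])
E
```

```text
[653.9 -80.   80.2] [-0.3 -0.1  0. ]
```

View pics/s1.png

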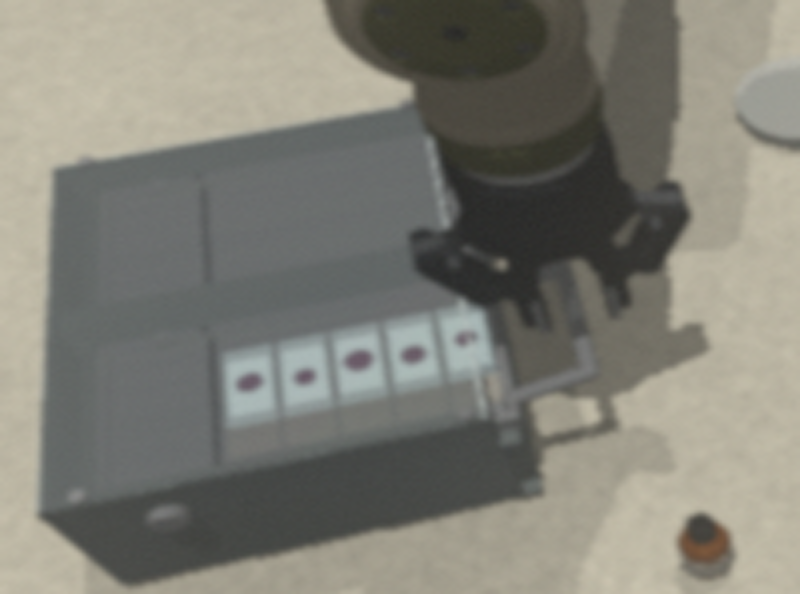

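The fingers straddle the bar, one in the gap at (535,300) and one in front at (615,290), with no contact. Closing now.

Call:
arm_command(
  commands=[
    {"fingers":0,"delta_pos":[0,0,0],"rotation":[0,0,0]},
    {"fingers":0,"delta_pos":[0,0,0],"rotation":[0,0,0]},
    {"fingers":0,"delta_pos":[0,0,0],"rotation":[0,0,0]},
    {"fingers":0,"delta_pos":[0,0,0],"rotation":[0,0,0]},
    {"fingers":0,"delta_pos":[0,0,0],"rotation":[0,0,0]},
    {"fingers":0,"delta_pos":[0,0,0],"rotation":[0,0,0]},
    {"fingers":0,"delta_pos":[0,0,0],"rotation":[0,0,0]},
    {"fingers":0,"delta_pos":[0,0,0],"rotation":[0,0,0]},
    {"fingers":0,"delta_pos":[0,0,0],"rotation":[0,0,0]},
    {"fingers":0,"delta_pos":[0,0,0],"rotation":[0,0,0]},
  ],
  force=60,
)

```text
time_s: 5.22
ee_pos: [655.1, -80.3, 82.1]
tcp_rot: [-0.039, -3.141, -0.0]
wrist_force: [0.2, -0.2, 0.1]
grip_width: 0.1
```

```bash
python3 - <<'E'
from h import *
o=arm.get_obs();print({k:np.round(v,3) for k,v in o.items()})
E
```

```text
{'time_s': np.float64(5.217), 'joint_pos': array([-0.243,  0.534,  0.071,  1.107,  0.   , -0.219]), 'joint_vel': array([-0.   ,  0.001,  0.   ,  0.001, -0.   ,  0.001]), 'tau': array([ 2.0000e-03, -5.8574e+01,  2.8535e+01,  2.0000e-03,  0.0000e+00,
        0.0000e+00]), 'ee_pos': array([655.118, -80.272,  82.05 ]), 'tcp_rot': array([-0.039, -3.141, -0.   ]), 'wrist_force': array([ 0.227, -0.192,  0.101]), 'moment': array([-0.022,  0.004,  0.021]), 'grip_width': np.float64(0.078)}
```

The opening reads 0.1 mm, so the pinch missed the bar. Looking again.

```bash
python3 - <<'E'
from h import *
for n,(a,b,c,e) in {"scene":(170,320,180,310),"top":(110,260,340,470)}.items():
    p,d=cams.snapshot(n);np.save(n+"1_d.npy",d)
    globals()[n]=cv2.resize(p[a:b,c:e,::-1],(400,460),interpolation=cv2.INTER_CUBIC)
cv2.imwrite("pics/s2.png",np.hstack([scene,top]))
E
```

```text
(no output)
```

View pics/s2.png

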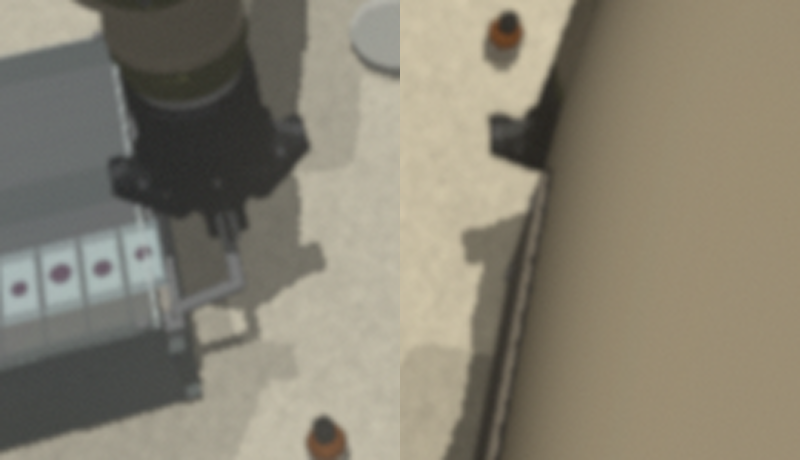

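```bash
python3 - <<'E'
from h import *
jj,ii=np.meshgrid(np.arange(640),np.arange(400));P=np.c_[jj.ravel(),ii.ravel()]
d=np.load("scene1_d.npy").ravel();W=world("scene",P,d)
m=(d>0)&(W[:,0]>600)&(W[:,0]<710)&(W[:,1]>-125)&(W[:,1]<-40)&(W[:,2]>60)&(W[:,2]<200)
W=W[m]
for lo in range(600,710,8):
    q=W[(W[:,0]>=lo)&(W[:,0]<lo+8)&(W[:,2]<180)]
    s=[]
    for z in range(85,180,10):
        r=q[(q[:,2]>=z)&(q[:,2]<z+10)]
        s.append(f"{z}:{len(r)}[{r[:,1].min():.0f},{r[:,1].max():.0f}]" if len(r) else f"{z}:-")
    print(lo," ".join(s))
E
```

```text
600 85:- 95:- 105:- 115:- 125:- 135:- 145:- 155:- 165:- 175:-
608 85:- 95:4[-80,-78] 105:- 115:- 125:- 135:- 145:- 155:- 165:- 175:-
616 85:5[-125,-121] 95:- 105:- 115:- 125:- 135:- 145:- 155:- 165:- 175:-
624 85:7[-125,-121] 95:- 105:- 115:- 125:- 135:- 145:- 155:- 165:- 175:-
632 85:7[-124,-121] 95:- 105:- 115:- 125:- 135:- 145:- 155:- 165:- 175:-
640 85:6[-125,-121] 95:- 105:- 115:- 125:- 135:4[-81,-79] 145:1[-82,-82] 155:15[-113,-48] 165:8[-114,-47] 175:2[-117,-116]
648 85:6[-125,-122] 95:- 105:- 115:- 125:- 135:5[-81,-78] 145:6[-83,-77] 155:46[-111,-46] 165:8[-113,-46] 175:12[-118,-43]
656 85:5[-124,-122] 95:3[-87,-82] 105:5[-91,-70] 115:19[-94,-67] 125:20[-93,-67] 135:8[-93,-66] 145:17[-100,-61] 155:37[-108,-52] 165:13[-115,-45] 175:14[-118,-42]
664 85:6[-125,-122] 95:14[-86,-77] 105:11[-86,-75] 115:22[-86,-68] 125:19[-87,-74] 135:19[-87,-71] 145:52[-113,-47] 155:87[-119,-41] 165:66[-124,-40] 175:26[-125,-42]
672 85:5[-125,-122] 95:11[-87,-78] 105:4[-84,-80] 115:- 125:- 135:- 145:- 155:- 165:11[-96,-65] 175:9[-92,-65]
680 85:4[-124,-123] 95:15[-87,-78] 105:1[-82,-82] 115:- 125:- 135:- 145:- 155:- 165:- 175:-
688 85:11[-125,-110] 95:47[-120,-78] 105:4[-83,-81] 115:- 125:- 135:- 145:- 155:- 165:- 175:-
696 85:25[-125,-101] 95:37[-121,-79] 105:1[-81,-81] 115:- 125:- 135:- 145:- 155:- 165:- 175:-
704 85:4[-125,-123] 95:- 105:- 115:- 125:- 135:- 145:- 155:- 165:- 175:-
```

```bash
python3 - <<'E'
from h import *
m=cams.camera_model("scene");T=np.linalg.inv(m["world_from_camera"])
o=arm.get_obs()
p,d=cams.snapshot("scene")
c=cv2.resize(p[205:285,215:295,::-1],None,fx=7,fy=7,interpolation=cv2.INTER_CUBIC)
for x,y,z,col in((655,-80,82,(0,0,255)),(655,-80,104,(0,255,0)),(655,-82,106,(255,0,0)),(697,-82,106,(255,0,255)),(666,-70,82,(0,255,255))):
    q=T@[x,y,z,1];u=(np.array(m["K"])@q[:3]);u=u[:2]/u[2];print(x,y,z,u.round(1),q[2].round())
    cv2.circle(c,tuple(int((v-o_)*7+3) for v,o_ in zip(u,(215,205))),4,col,-1)
cv2.imwrite("pics/s3.png",c)
E
```

```text
655 -80 82 [255.5 250.5] 815.0
655 -80 104 [254. 245.] 798.0
655 -82 106 [253.  244.7] 796.0
697 -82 106 [257.2 261.6] 770.0
666 -70 82 [261.2 253.5] 810.0
```

View pics/s3.png

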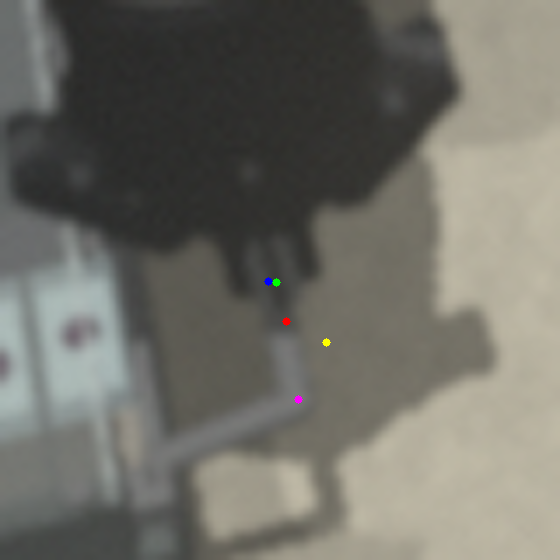

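```bash
python3 - <<'E'
from h import *
m=cams.camera_model("scene");T=np.linalg.inv(m["world_from_camera"])
im=cv2.imread("pics/s1.png")
for x in(655,666):
  for y in (-102,-58):
    for z,col in((82,(0,0,255)),(104,(0,255,0))):
      q=T@[x,y,z,1];u=(np.array(m["K"])@q[:3]);u=u[:2]/u[2];print(x,y,z,u.round(1))
      cv2.circle(im,(int((u[0]-110)*4),int((u[1]-150)*3.3)),3,col if x==655 else (255,0,0) if z==82 else (0,255,255),-1)
cv2.imwrite("pics/s4.png",cv2.resize(im[150:450,400:720],None,fx=2,fy=2))
E
```

```text
655 -102 82 [245.3 253.3]
655 -102 104 [243.6 247.8]
655 -58 82 [265.5 247.7]
655 -58 104 [264.3 242.2]
666 -102 82 [246.3 257.6]
666 -102 104 [244.6 252.2]
666 -58 82 [266.7 252. ]
666 -58 104 [265.5 246.5]
```

Call:
arm_command(
  commands=[
    {"fingers":0,"delta_pos":[0,0.05,0],"rotation":[0,0,0]},
    {"fingers":0,"delta_pos":[0,0.05,0],"rotation":[0,0,0]},
    {"fingers":0,"delta_pos":[0,0.05,0],"rotation":[0,0,0]},
    {"fingers":0,"delta_pos":[0,0.05,0],"rotation":[0,0,0]},
    {"fingers":0,"delta_pos":[0,0.05,0],"rotation":[0,0,0]},
    {"fingers":0,"delta_pos":[0,0.05,0],"rotation":[0,0,0]},
    {"fingers":0,"delta_pos":[0,0,0],"rotation":[0,0,0]},
    {"fingers":0,"delta_pos":[0,0,0],"rotation":[0,0,0]},
    {"fingers":0,"delta_pos":[0,0,0],"rotation":[0,0,0]},
    {"fingers":0,"delta_pos":[0,0,0],"rotation":[0,0,0]},
  ],
)

```text
time_s: 6.2
ee_pos: [655.2, -77.3, 82.1]
tcp_rot: [0.039, 3.141, 0.0]
wrist_force: [-0.1, 0.3, -0.3]
grip_width: -0.1
```

View pics/s4.png

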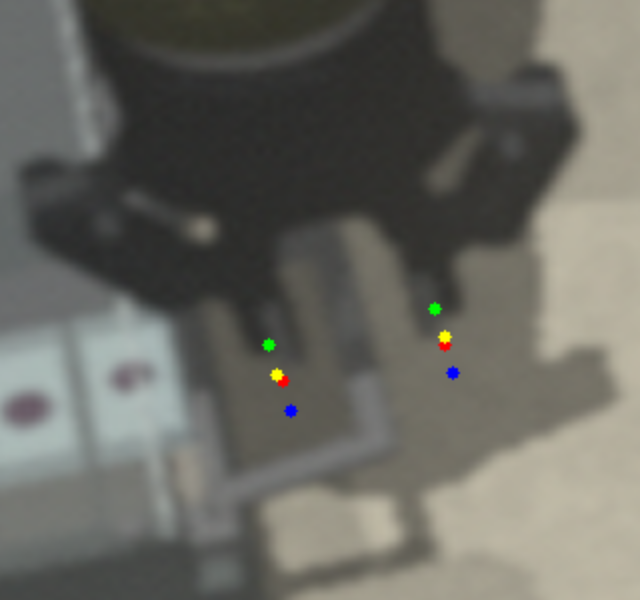

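The pull met no force, and the drawn points put the real fingertips at z of about 107, not the reported 82. The fingers closed above the bar, so I trust the cameras here: bar at y -82.5, z 101. I'm reopening, recentring and going about 25 mm lower.

Call:
arm_command(
  commands=[
    {"fingers":3,"delta_pos":[0,0,-0.5],"rotation":[0,0,0]},
    {"fingers":3,"delta_pos":[0,-0.25,0],"rotation":[0,0,0]},
    {"fingers":3,"delta_pos":[0,-0.25,0],"rotation":[0,0,0]},
    {"fingers":3,"delta_pos":[0,0,0],"rotation":[0,0,0]},
    {"fingers":3,"delta_pos":[0,0,0.6],"rotation":[0,0,0]},
    {"fingers":3,"delta_pos":[0,0,0.6],"rotation":[0,0,0]},
    {"fingers":3,"delta_pos":[0,0,0.6],"rotation":[0,0,0]},
    {"fingers":3,"delta_pos":[0,0,0.6],"rotation":[0,0,0]},
    {"fingers":3,"delta_pos":[0,0,0.6],"rotation":[0,0,0]},
    {"fingers":3,"delta_pos":[0,0,0],"rotation":[0,0,0]},
  ],
)

```text
time_s: 7.03
ee_pos: [653.8, -81.9, 54.9]
tcp_rot: [-0.039, -3.138, -0.001]
wrist_force: [-0.4, -0.9, 0.4]
grip_width: 30.3
```

```bash
python3 - <<'E'
from h import *
o=arm.get_obs();print(o["ee_pos"].round(1),o["wrist_force"].round(1),o["grip_width"].round(1))
p,d=cams.snapshot("scene");cv2.imwrite("pics/s5.png",cv2.resize(p[200:290,210:300,::-1],None,fx=6,fy=6,interpolation=cv2.INTER_CUBIC))
jj,ii=np.meshgrid(np.arange(640),np.arange(400));W=world("scene",np.c_[jj.ravel(),ii.ravel()],d.ravel())
W=W[(d.ravel()>0)&(W[:,0]>640)&(W[:,0]<678)&(W[:,1]>-118)&(W[:,1]<-40)&(W[:,2]>60)]
for y in range(-118,-40,6):
    q=W[(W[:,1]>=y)&(W[:,1]<y+6)];print(y,np.sort(q[:,2])[:5].round())
E
```

```text
Traceback (most recent call last):
AttributeError: 'float' object has no attribute 'round'
```

```bash
python3 - <<'E'
from h import *
o=arm.get_obs();print(o["ee_pos"].round(1),o["wrist_force"].round(1),o["grip_width"])
p,d=cams.snapshot("scene");cv2.imwrite("pics/s5.png",cv2.resize(p[200:290,210:300,::-1],None,fx=6,fy=6,interpolation=cv2.INTER_CUBIC))
jj,ii=np.meshgrid(np.arange(640),np.arange(400));W=world("scene",np.c_[jj.ravel(),ii.ravel()],d.ravel())
W=W[(d.ravel()>0)&(W[:,0]>640)&(W[:,0]<678)&(W[:,1]>-118)&(W[:,1]<-40)&(W[:,2]>60)]
for y in range(-118,-40,6):
    q=W[(W[:,1]>=y)&(W[:,1]<y+6)];print(y,np.sort(q[:,2])[:5].round())
E
```

```text
[653.8 -81.9  54.9] [-0.4 -0.9  0.4] 30.327281973962787
-118 [121. 121. 124. 125. 127.]
-112 [86. 87. 91. 91. 97.]
-106 [81. 82. 85. 86. 89.]
-100 [83. 84. 84. 85. 87.]
-94 [152. 154. 156. 156. 157.]
-88 [ 99.  99. 100. 100. 100.]
-82 [ 99.  99. 100. 100. 100.]
-76 [151. 153. 154. 157. 158.]
-70 [85. 89. 91. 94. 95.]
-64 [85. 86. 88. 89. 89.]
-58 [84. 85. 90. 91. 91.]
-52 [120. 120. 121. 122. 127.]
-46 [126. 128. 128. 131. 132.]
```

View pics/s5.png

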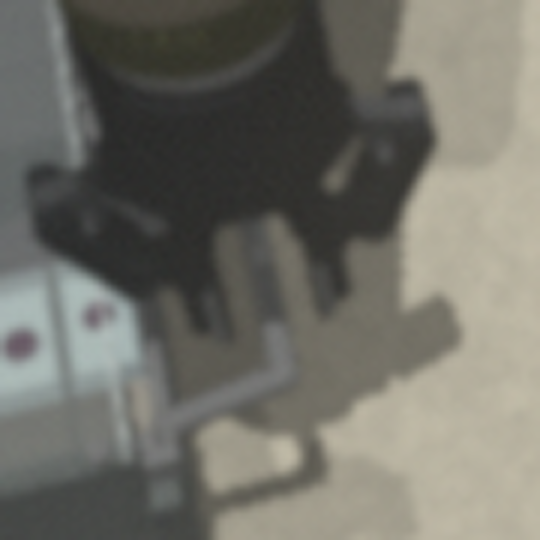

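The fingertips now measure z of about 82–85, with the bar centred between them and no contact force. Closing.

Call:
arm_command(
  commands=[
    {"fingers":0,"delta_pos":[0,0,0],"rotation":[0,0,0]},
    {"fingers":0,"delta_pos":[0,0,0],"rotation":[0,0,0]},
    {"fingers":0,"delta_pos":[0,0,0],"rotation":[0,0,0]},
    {"fingers":0,"delta_pos":[0,0,0],"rotation":[0,0,0]},
    {"fingers":0,"delta_pos":[0,0,0],"rotation":[0,0,0]},
    {"fingers":0,"delta_pos":[0,0,0],"rotation":[0,0,0]},
    {"fingers":0,"delta_pos":[0,0,0],"rotation":[0,0,0]},
    {"fingers":0,"delta_pos":[0,0,0],"rotation":[0,0,0]},
    {"fingers":0,"delta_pos":[0,0,0],"rotation":[0,0,0]},
    {"fingers":0,"delta_pos":[0,0,0],"rotation":[0,0,0]},
  ],
  force=60,
)

```text
time_s: 7.92
ee_pos: [655.3, -82.2, 57.4]
tcp_rot: [0.039, 3.141, 0.0]
wrist_force: [-0.7, 1.4, 2.8]
grip_width: 7.9
```

Call:
arm_command(
  commands=[
    {"fingers":0,"delta_pos":[0,0.2,0],"rotation":[0,0,0]},
    {"fingers":0,"delta_pos":[0,0.3,0],"rotation":[0,0,0]},
    {"fingers":0,"delta_pos":[0,0.3,0],"rotation":[0,0,0]},
    {"fingers":0,"delta_pos":[0,0.3,0],"rotation":[0,0,0]},
    {"fingers":0,"delta_pos":[0,0.3,0],"rotation":[0,0,0]},
    {"fingers":0,"delta_pos":[0,0.4,0],"rotation":[0,0,0]},
    {"fingers":0,"delta_pos":[0,0.4,0],"rotation":[0,0,0]},
    {"fingers":0,"delta_pos":[0,0.4,0],"rotation":[0,0,0]},
    {"fingers":0,"delta_pos":[0,0.4,0],"rotation":[0,0,0]},
    {"fingers":0,"delta_pos":[0,0,0],"rotation":[0,0,0]},
  ],
)

```text
time_s: 8.75
ee_pos: [656.2, -53.2, 57.4]
tcp_rot: [0.04, 3.141, -0.003]
wrist_force: [0.6, -2.3, 2.0]
grip_width: 8.5
```

```bash
cat > chk.py <<'E'
from h import *
import sys
o=arm.get_obs();print(o["ee_pos"].round(1),o["wrist_force"].round(1),o["moment"].round(2),o["grip_width"])
p,d=cams.snapshot("scene")
jj,ii=np.meshgrid(np.arange(640),np.arange(400));W=world("scene",np.c_[jj.ravel(),ii.ravel()],d.ravel())
ok=(d.ravel()>0)
B=W[ok&(W[:,0]>674)&(W[:,0]<692)&(W[:,1]>-100)&(W[:,2]>92)&(W[:,2]<112)]
print("bar y max",np.percentile(B[:,1],[5,50,97]).round(1),len(B), "z",np.median(B[:,2]).round(1))
F=W[ok&(W[:,0]>690)&(W[:,0]<712)&(W[:,1]>-200)&(W[:,2]>70)&(W[:,2]<112)]
for y in range(-130,90,15):
    q=F[(F[:,1]>=y)&(F[:,1]<y+15)]
    if len(q): print(y,len(q),np.percentile(q[:,2],[10,50,90]).round())
c=sys.argv[1].split(",");a=[int(v) for v in c[1:]]
cv2.imwrite(f"pics/{c[0]}.png",cv2.resize(p[a[0]:a[1],a[2]:a[3],::-1],None,fx=5,fy=5,interpolation=cv2.INTER_CUBIC))
E
python3 chk.py s6,190,300,170,310
```

```text
[656.2 -53.2  57.4] [ 0.6 -2.3  2. ] [-0.62 -0.03 -0.06] 8.473931425063764
bar y max [-94.  -54.6 -49.2] 44 z 103.1
-130 71 [80. 83. 91.]
-115 72 [81. 83. 91.]
-100 55 [85. 92. 94.]
-85 37 [93. 96. 99.]
-70 38 [ 98. 100. 103.]
-55 16 [ 99. 103. 105.]
```

The tray is out of its catch and following. Continuing.

Call:
arm_command(
  commands=[
    {"fingers":0,"delta_pos":[0,0.5,0],"rotation":[0,0,0]},
    {"fingers":0,"delta_pos":[0,0.7,0],"rotation":[0,0,0]},
    {"fingers":0,"delta_pos":[0,0.7,0],"rotation":[0,0,0]},
    {"fingers":0,"delta_pos":[0,0.7,0],"rotation":[0,0,0]},
    {"fingers":0,"delta_pos":[0,0.7,0],"rotation":[0,0,0]},
    {"fingers":0,"delta_pos":[0,0.7,0],"rotation":[0,0,0]},
    {"fingers":0,"delta_pos":[0,0.7,0],"rotation":[0,0,0]},
    {"fingers":0,"delta_pos":[0,0.7,0],"rotation":[0,0,0]},
    {"fingers":0,"delta_pos":[0,0.4,0],"rotation":[0,0,0]},
    {"fingers":0,"delta_pos":[0,0,0],"rotation":[0,0,0]},
  ],
)

```text
time_s: 9.63
ee_pos: [657.0, 7.8, 56.8]
tcp_rot: [-0.036, -3.141, -0.003]
wrist_force: [0.2, 1.6, 1.0]
grip_width: 8.1
```

```bash
python3 chk.py s7,190,300,170,310
```

```text
[657.    7.8  56.8] [0.2 1.6 1. ] [ 0.44  0.06 -0.03] 8.14031045350512
bar y max [-35.2   5.8  11.5] 42 z 101.7
-130 74 [81. 84. 91.]
-115 67 [81. 83. 91.]
-100 71 [81. 84. 91.]
-85 70 [80. 83. 91.]
-70 70 [81. 84. 90.]
-55 74 [81. 83. 90.]
-40 59 [84. 91. 93.]
-25 36 [92. 96. 98.]
-10 38 [ 96. 100. 102.]
5 18 [100. 103. 105.]
```

View pics/s7.png

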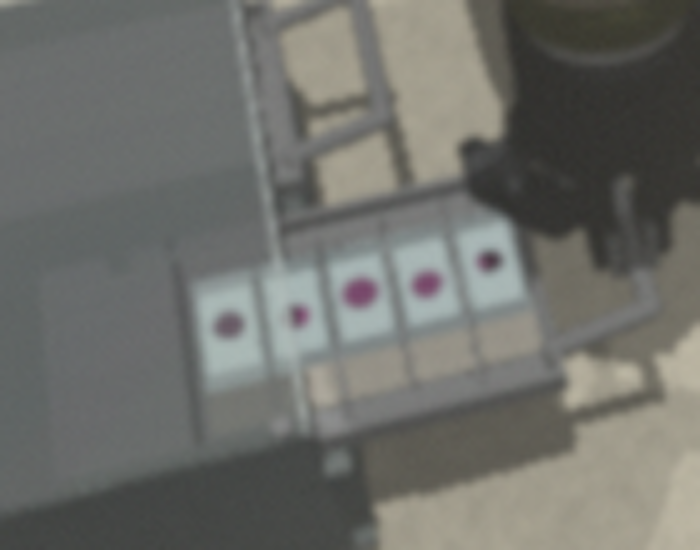

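Level: the rim is steady at z of about 91. The line at about (190,355) is still under the cover. Another 50 mm, then I'll measure the rest.

Call:
arm_command(
  commands=[
    {"fingers":0,"delta_pos":[0,0.4,0],"rotation":[0,0,0]},
    {"fingers":0,"delta_pos":[0,0.6,0],"rotation":[0,0,0]},
    {"fingers":0,"delta_pos":[0,0.6,0],"rotation":[0,0,0]},
    {"fingers":0,"delta_pos":[0,0.6,0],"rotation":[0,0,0]},
    {"fingers":0,"delta_pos":[0,0.6,0],"rotation":[0,0,0]},
    {"fingers":0,"delta_pos":[0,0.6,0],"rotation":[0,0,0]},
    {"fingers":0,"delta_pos":[0,0.6,0],"rotation":[0,0,0]},
    {"fingers":0,"delta_pos":[0,0.6,0],"rotation":[0,0,0]},
    {"fingers":0,"delta_pos":[0,0.4,0],"rotation":[0,0,0]},
    {"fingers":0,"delta_pos":[0,0,0],"rotation":[0,0,0]},
  ],
)

```text
time_s: 10.52
ee_pos: [658.4, 57.4, 57.1]
tcp_rot: [-0.037, -3.141, -0.002]
wrist_force: [0.2, 2.6, -1.2]
grip_width: 8.1
```

```bash
python3 chk.py s8,200,310,180,320; python3 - <<'E'
from h import *
p,d=cams.snapshot("top");np.save("top2_d.npy",d)
cv2.imwrite("pics/t8.png",cv2.resize(p[120:260,340:480,::-1],None,fx=5,fy=4.2,interpolation=cv2.INTER_CUBIC)[:590])
for n in("scene","top"):
    for z,l in((83,"tray_line"),):
        for r in cams.search_frame(n,l)[:2]: print(n,l,r["confidence"],np.round(r["centre"]),world(n,r["centre"],z=z)[0].round(1))
E
```

```text
[658.4  57.4  57.1] [ 0.2  2.6 -1.2] [ 0.31  0.03 -0.02] 8.06073190744692
bar y max [15.8 55.9 61.5] 39 z 102.5
-130 74 [81. 84. 91.]
-115 67 [80. 84. 91.]
-100 71 [81. 84. 91.]
-85 72 [81. 84. 90.]
-70 73 [81. 84. 91.]
-55 73 [81. 84. 92.]
-40 70 [81. 83. 90.]
-25 71 [81. 84. 90.]
-10 67 [81. 84. 91.]
5 57 [82. 90. 93.]
20 36 [91. 94. 97.]
35 35 [ 95.  98. 100.]
50 31 [ 99. 102. 104.]
scene tray_line 0.56 [263. 249.] [656.9 -64.3  83. ]
scene tray_line 0.44 [227. 208.] [ 523.8 -118.7   83. ]
top tray_line 0.92 [404. 170.] [ 651.2 -105.8   83. ]
top tray_line 0.7 [243. 192.] [612.9 241.1  83. ]
```

View pics/s8.png

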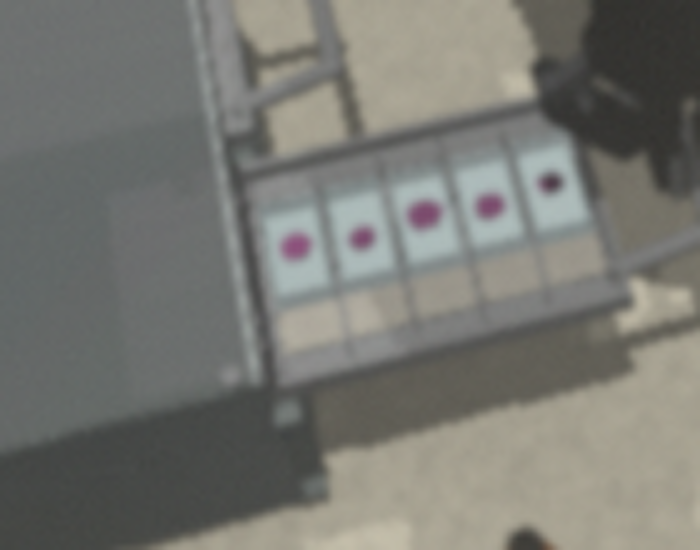

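The slides are all out now, and the dark line sits right beside the cover edge at about (262,340), a few mm short of the deck edge. I'll measure what remains two ways: travel of the bar since home, and line against deck edge.

```bash
python3 - <<'E'
from h import *
jj,ii=np.meshgrid(np.arange(640),np.arange(400));P=np.c_[jj.ravel(),ii.ravel()]
p,d=cams.snapshot("scene");p2,d2=cams.snapshot("top")
def bar(n,d):
    W=world(n,P,d.ravel());m=(d.ravel()>0)&(W[:,0]>673)&(W[:,0]<688)&(W[:,1]>-98)&(W[:,1]<100)&(W[:,2]>96)&(W[:,2]<112)
    y=W[m,1];y=y[y>np.percentile(y,97)-12];return y.mean().round(2),np.percentile(y,[5,95]).round(1),len(y)
for n,a,b in(("scene",np.load("scene_d.npy"),d),("top",np.load("top_d.npy"),d2)):print(n,bar(n,a),bar(n,b))
# deck edge: rows with z~80 or front face, x outside trays (middle wall ~587, ends)
for n,D in(("scene",np.load("scene_d.npy")),("top",np.load("top_d.npy"))):
    W=world(n,P,D.ravel());ok=D.ravel()>0
    for lo,hi in((455,463),(583,592),(709,716)):
        q=W[ok&(W[:,0]>lo)&(W[:,0]<hi)&(W[:,2]>74)&(W[:,2]<86)&(W[:,1]>-150)&(W[:,1]<-100)]
        if len(q):print(n,"deck",lo,len(q),np.percentile(q[:,1],[50,90,100]).round(1))
# intensity profiles along outward direction at floor and rim heights
def prof(n,im,xs,z):
    m=cams.camera_model(n);T=np.linalg.inv(m["world_from_camera"]);K=np.array(m["K"])
    ys=np.arange(-145,-88,2.);g=cv2.cvtColor(im,cv2.COLOR_RGB2GRAY).astype(np.float32);acc=0
    for x in xs:
        X=np.c_[x+0.025*(ys+115),ys,np.full(len(ys),z),np.ones(len(ys))]@T.T
        u=X[:,:3]@K.T;u=(u[:,:2]/u[:,2:]).astype(np.float32);acc=acc+cv2.remap(g,u[:,:1].copy(),u[:,1:].copy(),cv2.INTER_LINEAR).ravel()
    print(n,z,xs[0]," ".join(f"{int(y)}:{v:.0f}" for y,v in zip(ys,acc/len(xs))))
for n,im in(("scene",p),("top",p2)):
    prof(n,im,[690,694,698],83);prof(n,im,[708,709,710],92);prof(n,im,[612,616],83)
E
```

```text
scene (np.float64(-82.67), array([-87. , -78.2]), 30) (np.float64(55.24), array([51.4, 59.5]), 29)Traceback (most recent call last):
  File "<stdin>", line 7, in <module>
  File "<stdin>", line 6, in bar
    return _quantile_unchecked(
        a, q, axis, out, overwrite_input, method, keepdims, weights)
    return _ureduce(a,
                    func=_quantile_ureduce_func,
    ...<5 lines>...
                    overwrite_input=overwrite_input,
                    method=method)
    r = func(a, **kwargs)
    result = _quantile(arr,
                       quantiles=q,
    ...<2 lines>...
                       out=out,
                       weights=wgt)
    slices_having_nans = np.isnan(arr[-1, ...])
                                  ~~~^^^^^^^^^
IndexError: index -1 is out of bounds for axis 0 with size 0
```

```bash
cat > m.py <<'E'
from h import *
jj,ii=np.meshgrid(np.arange(640),np.arange(400));P=np.c_[jj.ravel(),ii.ravel()]
p,d=cams.snapshot("scene");p2,d2=cams.snapshot("top")
def bar(n,d):
    W=world(n,P,d.ravel());m=(d.ravel()>0)&(W[:,0]>673)&(W[:,0]<688)&(W[:,1]>-98)&(W[:,1]<100)&(W[:,2]>96)&(W[:,2]<112)
    y=W[m,1];y=y[y>np.percentile(y,97)-12];return y.mean().round(2),np.percentile(y,[5,95]).round(1)
print("travel",bar("scene",d),bar("scene",np.load("scene_d.npy")))
for n,D in(("scene",np.load("scene_d.npy")),("top",np.load("top_d.npy"))):
    W=world(n,P,D.ravel());ok=D.ravel()>0
    for lo,hi in((455,463),(583,592),(709,716)):
        q=W[ok&(W[:,0]>lo)&(W[:,0]<hi)&(W[:,2]>74)&(W[:,2]<86)&(W[:,1]>-150)&(W[:,1]<-100)]
        if len(q):print(n,"deck",lo,len(q),np.percentile(q[:,1],[50,90,100]).round(1))
def prof(n,im,xs,z):
    m=cams.camera_model(n);T=np.linalg.inv(m["world_from_camera"]);K=np.array(m["K"])
    ys=np.arange(-145,-96,2.);g=cv2.cvtColor(im,cv2.COLOR_RGB2GRAY).astype(np.float32);acc=0
    for x in xs:
        X=np.c_[x+0.025*(ys+115),ys,np.full(len(ys),z),np.ones(len(ys))]@T.T
        u=X[:,:3]@K.T;u=(u[:,:2]/u[:,2:]).astype(np.float32);acc=acc+cv2.remap(g,u[:,:1].copy(),u[:,1:].copy(),cv2.INTER_LINEAR).ravel()
    print(n,z,xs[0]," ".join(f"{int(y)}:{v:.0f}" for y,v in zip(ys,acc/len(xs))))
for n,im in(("scene",p),("top",p2)):
    prof(n,im,[690,694,698],83);prof(n,im,[708,709,710],92);prof(n,im,[612,616],83)
E
python3 m.py
```

```text
travel (np.float64(55.11), array([51. , 59.7])) (np.float64(-82.67), array([-87. , -78.2]))
scene deck 583 10 [-127.9 -123.4 -122.8]
scene deck 709 20 [-132.1 -128.2 -126.4]
top deck 455 18 [-126.5 -121.2 -120.7]
top deck 583 27 [-127.8 -123.7 -123.4]
top deck 709 5 [-132.4 -128.4 -127.3]
scene 83 690 -145:112 -143:120 -141:134 -139:128 -137:100 -135:83 -133:99 -131:121 -129:134 -127:141 -125:143 -123:143 -121:142 -119:143 -117:143 -115:143 -113:144 -111:144 -109:145 -107:145 -105:143 -103:138 -101:137 -99:142 -97:144
scene 92 708 -145:75 -143:76 -141:78 -139:78 -137:74 -135:78 -133:94 -131:108 -129:114 -127:115 -125:116 -123:116 -121:116 -119:115 -117:114 -115:115 -113:118 -111:117 -109:116 -107:117 -105:118 -103:119 -101:117 -99:118 -97:118
scene 83 612 -145:110 -143:112 -141:126 -139:143 -137:135 -135:106 -133:88 -131:101 -129:121 -127:131 -125:135 -123:137 -121:137 -119:137 -117:138 -115:139 -113:138 -111:140 -109:140 -107:139 -105:138 -103:133 -101:126 -99:120 -97:123
top 83 690 -145:156 -143:134 -141:104 -139:87 -137:77 -135:89 -133:116 -131:137 -129:150 -127:161 -125:166 -123:167 -121:167 -119:167 -117:167 -115:168 -113:168 -111:168 -109:168 -107:166 -105:162 -103:157 -101:159 -99:165 -97:168
top 92 708 -145:137 -143:137 -141:118 -139:91 -137:76 -135:84 -133:108 -131:129 -129:138 -127:140 -125:144 -123:153 -121:165 -119:172 -117:176 -115:178 -113:178 -111:177 -109:176 -107:177 -105:177 -103:176 -101:176 -99:175 -97:175
top 83 612 -145:141 -143:145 -141:127 -139:100 -137:82 -135:75 -133:89 -131:119 -129:136 -127:141 -125:143 -123:144 -121:146 -119:150 -117:154 -115:155 -113:156 -111:156 -109:157 -107:157 -105:156 -103:150 -101:142 -99:141 -97:139
```

The estimates give 9.2 mm left (travel) and about 10 mm (line at y of about -135.2 against the edge at about -125). Moving 9.5 mm.

Call:
arm_command(
  commands=[
    {"fingers":0,"delta_pos":[0,0.15,0],"rotation":[0,0,0]},
    {"fingers":0,"delta_pos":[0,0.2,0],"rotation":[0,0,0]},
    {"fingers":0,"delta_pos":[0,0.2,0],"rotation":[0,0,0]},
    {"fingers":0,"delta_pos":[0,0.2,0],"rotation":[0,0,0]},
    {"fingers":0,"delta_pos":[0,0.1,0],"rotation":[0,0,0]},
    {"fingers":0,"delta_pos":[0,0.1,0],"rotation":[0,0,0]},
    {"fingers":0,"delta_pos":[0,0,0],"rotation":[0,0,0]},
    {"fingers":0,"delta_pos":[0,0,0],"rotation":[0,0,0]},
    {"fingers":0,"delta_pos":[0,0,0],"rotation":[0,0,0]},
    {"fingers":0,"delta_pos":[0,0,0],"rotation":[0,0,0]},
  ],
)

```text
time_s: 11.75
ee_pos: [658.8, 65.4, 57.1]
tcp_rot: [0.039, 3.141, 0.001]
wrist_force: [0.5, -0.6, -1.4]
grip_width: 7.9
```

```bash
python3 m.py | grep -v deck; python3 chk.py s9,200,310,180,320
```

```text
travel (np.float64(64.54), array([60.3, 68.8])) (np.float64(-82.67), array([-87. , -78.2]))
scene 83 690 -145:112 -143:120 -141:135 -139:130 -137:118 -135:124 -133:136 -131:139 -129:132 -127:110 -125:95 -123:107 -121:123 -119:133 -117:141 -115:143 -113:144 -111:145 -109:145 -107:145 -105:146 -103:147 -101:146 -99:144 -97:143
scene 92 708 -145:75 -143:77 -141:78 -139:80 -137:84 -135:97 -133:109 -131:113 -129:108 -127:95 -125:88 -123:98 -121:109 -119:114 -117:114 -115:116 -113:116 -111:116 -109:116 -107:117 -105:118 -103:119 -101:118 -99:118 -97:119
scene 83 612 -145:110 -143:113 -141:127 -139:142 -137:138 -135:123 -133:123 -131:133 -129:138 -127:133 -125:115 -123:97 -121:102 -119:116 -117:129 -115:136 -113:139 -111:140 -109:140 -107:140 -105:140 -103:141 -101:142 -99:141 -97:137
top 83 690 -145:157 -143:135 -141:105 -139:97 -137:109 -135:132 -133:148 -131:151 -129:139 -127:120 -125:111 -123:123 -121:141 -119:157 -117:165 -115:167 -113:168 -111:168 -109:168 -107:169 -105:169 -103:170 -101:170 -99:169 -97:166
top 92 708 -145:136 -143:137 -141:119 -139:100 -137:98 -135:110 -133:123 -131:131 -129:128 -127:118 -125:121 -123:142 -121:162 -119:171 -117:176 -115:178 -113:178 -111:178 -109:177 -107:178 -105:178 -103:176 -101:175 -99:175 -97:176
top 83 612 -145:141 -143:146 -141:127 -139:102 -137:96 -135:115 -133:140 -131:154 -129:154 -127:143 -125:116 -123:104 -121:116 -119:132 -117:145 -115:152 -113:155 -111:157 -109:158 -107:158 -105:159 -103:157 -101:151 -99:147 -97:142
[658.7  65.3  57.1] [ 0.3  0.4 -1.2] [-0.11  0.01  0.04] 7.810580450316627
bar y max [60.4 63.7 69.3] 35 z 102.6
-130 73 [81. 84. 91.]
-115 69 [81. 84. 91.]
-100 73 [81. 84. 90.]
-85 71 [81. 84. 91.]
-70 72 [81. 84. 91.]
-55 70 [81. 83. 90.]
-40 69 [81. 83. 90.]
-25 64 [81. 83. 91.]
-10 59 [81. 83. 90.]
5 64 [81. 84. 91.]
20 47 [89. 92. 95.]
35 36 [93. 97. 99.]
50 39 [ 99. 101. 103.]
65 10 [101. 103. 105.]
```

View pics/s9.png

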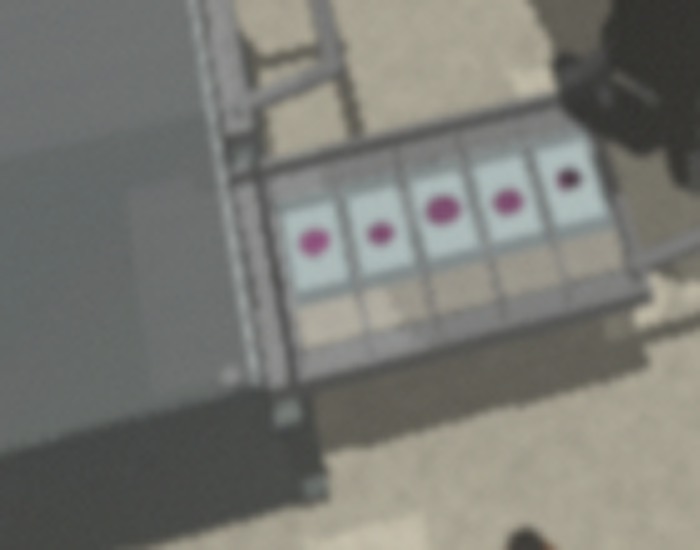

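The line now coincides with the deck edge at about (278,300). Travel is 147.2 mm, and the rim is flat at z of about 91 over the whole length. Handing in while holding.

```bash
python3 -c "
from cell import close_job
print(close_job())"
```

```text
the job is handed in; nothing more can be done
None
```

I pulled the slide tray (the one in the bay farther from the robot) out of its catch by the bar and slid it straight out. I handed the job in at about 12 s with the tray still gripped at 60 N commanded; no verdict was reported.

**Last checks:**
- **Travel:** the bar moved 147.2 mm, against the 147 mm nominal.
- **Line:** it measured at y of about -124, with the deck edge at about -125, so it is within about 1 to 2 mm.
- **Level and still:** the tray rim read z of 90 to 91 along its whole length, and the wrist force was only about 1 N.
- **Empty tray and bench:** the empty tray looked unmoved in the last picture. I did not re-measure it or the other objects, but the tool never went near them.

**What disagreed:**
- **First pinch missed:** it closed on nothing. The cameras put the fingertips about 25 mm above the reported tool height, so I went by the cameras for the second grasp.
- **Grip opening:** it read about 8 mm on the 10 mm bar.

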